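# Return a stopper and a cap through the swing flap

### The arm

A 6-joint arm with a two-finger parallel gripper is mounted at the origin on a cart in front of the work surface, level with it; the furniture and walls round the work are solid. World frame = base frame: x ahead of the robot, y to its left, z up, the work surface at z = 0. Lengths are in m, angles in rad, forces in N, time in s.
With the tool pointing down it reaches from about 0.3 to 0.825 m from the base axis. Payload 5.4 kg.
Tool frame: the origin (TCP) lies at the very end of the fingers, on their centre line; the grasp point (between the pads) lies 19 mm behind it; z points along the fingers, y is the line along which they close (so a half turn about z gives the same grasp; the last joint's range is limited). The gripper opens to 92 mm and grips with 3 to 60 N. Pads are 20 mm wide; open, the fingers measure 128 mm over their backs; the gripper's body (75 mm by 189 mm) begins 69 mm behind the grasp point.
Start: joints at [0.892, 0.158, 1.597, -0, 1.386, -0.21], TCP at [0.26, 0.513, 0.215] pointing down, gripper open.
Joint ranges: [-2.91, 2.91], [-0.94, 2.29], [0.18, 2.7], [-1.29, 4.43], [0.17, 2.64], [-3, 3]. Speed limits (rad/s): [2.57, 2.57, 3.14, 3.14, 3.14, 3.14].

### API

Orientations are given as a rotation vector (axis times angle).
In Python, from workcell import bot gives the robot as it stands. Calls block until the motion is done:
- bot.goto(position, orientation): joint-space move of the TCP to a pose.
- bot.line_to(position, rot=None, max_speed=0.15): straight line of the TCP; rot=None keeps the orientation; max_speed is the mean speed in m/s.
- bot.set_joints(angles): joint-space move.
- bot.set_gripper(opening, newtons=None): opening from 0.0 (shut) to 1.0 (fully open); newtons is the grip in N (None keeps the last); returns when the fingers have stopped.
- bot.hold(seconds).
- bot.inverse_kinematics(position, orientation): joint angles nearest the present ones, or None.
- bot.read_camera(name): name is "side" or "top" or "wrist"; returns a dict with "pixels" (384x512x3 uint8, blue, green, red), "fx", "fy", "cx", "cy" (pixels), "R" (3x3) and "t" (3): a world point X has camera coordinates R X + t. Camera axes: x right, y down, z forward; pixel columns grow to the right and rows downward; lengths in m; the calibration is good to about 2 mm. A picture is of the moment at which its call begins. There is no depth.
A pose or a line that the arm cannot do raises bot.MotionError and nothing moves.
- bot.job_done(): hands the job in; it is judged then, once.
Readings, each from a call of its own:
- bot.current_clock(): time.
- bot.current_joints(): joint angles.
- bot.current_joint_vel(): joint speeds.
- bot.current_effort(): joint torques, N m.
- bot.current_ee_pos(): TCP position.
- bot.current_tool_rot(): TCP orientation.
- bot.current_contact_force(): force on the tool from outside, world axes, zero at the start.
- bot.current_ft_torque(): the same for the moment, N m.
- bot.current_opening(): opening from 0.0 (shut) to 1.0 (fully open).
- bot.current_grip_force(): force on a finger pad.
Only numpy, scipy, OpenCV 4.12 (cv2) and the standard library are available. Lean on these libraries where they do the work, as an engineer would, in place of code of your own. Each camera call takes 0.05 s, during which the arm holds its last target. There are 200 camera calls.

### The job

On the ledge of the small-parts return box stand a rubber stopper and a white screw cap. Without gripping or lifting them, push the stopper with the fingertips along the ledge and in through the hanging swing flap so that it drops down the chute into the tray, draw back so that the flap falls shut, and only then push the cap through the flap in the same way, ending with both in the tray and the flap hanging shut. Leave the vials and the marker pen beside the box alone.

Things in the scene. Friction and masses are not known exactly. Their poses are not given: they have to be found in the camera images.
- return_box: Grey return box fixed to the worktop: front ledge, hooded doorway with the flap, open tray behind. 190 mm wide (y), from x = -105 mm (front, towards the robot) to +172 mm. Origin on its middle line at worktop height, 4 mm in front of the flap's plane; x points into the box (push this way), y left, z up.
- ledge_edge (a point): Middle of the ledge's inner edge, at box x = -2 mm, z = 60 mm. The level ledge (top z = 60 mm) runs from here to the front at x = -105 mm, open in front, with a 6 mm high, 6 mm wide lip along each side (178 mm between). Behind the edge a steel chute falls at 52 degrees to the tray; a part pushed over the edge tips and slides down by itself.
- hood_front (a point): Middle of the top front edge of the hood, at box x = -4 mm, z = 125 mm. Its flat 5 mm roof and side cheeks reach to x = 62 mm. The doorway below is 178 mm wide; the hinge bar's underside is at z = 110 mm. Fingers can enter it only 10 to 20 mm, best tilted with the tips leading; pushing a part's rear side up to the flap's plane is enough.
- tray_in (a point): Centre of the tray floor, at box x = 105 mm, z = 6 mm; open above, walls 55 mm high, 178 mm wide inside, from the chute's foot at x = 38 mm to x = 166 mm.
- flap (a joint): Hinge of the flap: a 60 g aluminium plate 172 mm wide, 50 mm high, 3 mm thick, hanging from a bar across the doorway at box x = 4 mm, z = 113 mm; lower edge 3 mm above ledge height. 0 = hanging shut; grows (rad, to 1.45) as it is pushed inwards (box +x); it cannot swing outwards. No spring or catch: well under 1 N opens it, and it falls shut by itself.
- flap_edge (a point): Middle of the flap's lower edge; moves inwards and up as the flap opens.
- stopper: Dark red-brown rubber stopper, a cone standing on the ledge with its narrow end down: 35 mm across at the top, 26 mm high, 20 g. Origin at the centre of its underside, z up at the start. It stands on the left or right half of the ledge.
- cap: White ribbed screw cap, 30 mm across, 14 mm high, 12 g, standing on the other half of the ledge, 76 mm or more from the stopper between centres. Origin at the centre of its underside, z up at the start.
- vial_a: Bystander: closed glass sample vial, 27 mm across, 58 mm high, standing on the worktop to the left of the box. Origin at the centre of its underside.
- vial_b: Bystander: second vial of the same size with a blue cap, standing to the left of the box. Origin at the centre of its underside.
- marker: Bystander: marker pen, 135 mm long, 17 mm thick, lying on the worktop to the left of the hood and tray. Origin under its middle.
There are look-alikes about, which are no part of the job. What is meant by the cap is not green, pink or red, and is the smaller of those in its own colour.

How it is judged:
By the outcome, as a careful person would: the job done as asked, in the order asked, and still so for the second after the job is handed in, with the robot touching nothing.
It also fails if it takes over 58 s, if anything falls off the work surface, if the arm or the gripper's body presses on something with over 40 N, if the wrist force passes 120 N, or if a joint passes its speed limit or range.

## Working session

There is one attempt and no reset: what is moved stays moved. The work goes in short steps, each a Python script; the robot and the scene stay as the last script left them, time stands still between calls to the robot, and variables do not carry over. Pictures are saved under pics/ and viewed, at most 10 in all, crops included, and the job is handed in when it is done.

```bash
ls; mkdir -p pics; python3 - <<'E'
from workcell import bot
import cv2,numpy as np
for n in("top","side"):
    c=bot.read_camera(n); cv2.imwrite(f"pics/{n}0.png",c["pixels"]); print(n,c["fx"],c["cx"],c["cy"],np.round(c["R"],3).tolist(),np.round(c["t"],3))
print(bot.current_clock(),bot.current_tool_rot())
E
```

```text
pics
top 425.2024876105203 258.29049720131434 189.50270169632495 [[0.065, -0.998, 0.003], [-0.97, -0.064, -0.236], [0.235, 0.013, -0.972]] [0.357 0.647 1.062]
side 355.91709163787567 261.4826178164535 187.75199422409034 [[0.929, -0.37, 0.009], [-0.164, -0.434, -0.886], [0.332, 0.821, -0.464]] [-0.441  0.355  0.365]
0.1 [-7.29535119e-01 -3.05498832e+00  2.34962171e-03]
```

View pics/top0.png

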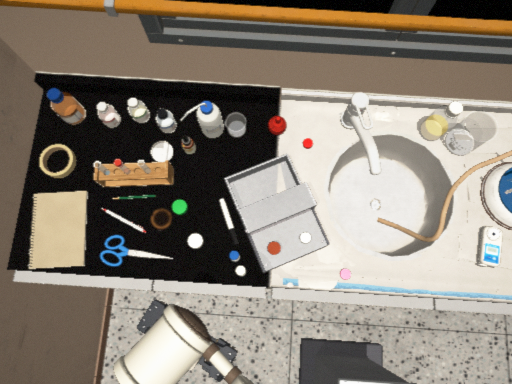

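View pics/side0.png

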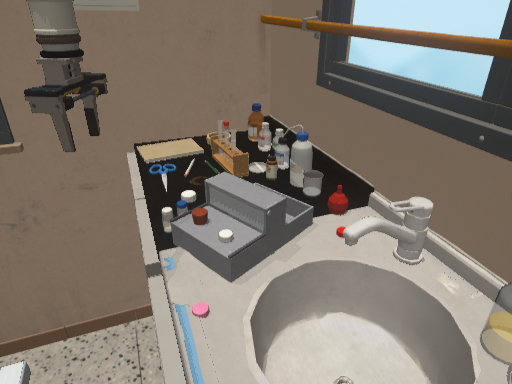

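Top view: the stopper is at (274,248). White-cap candidates are (306,238) on the ledge, (196,241) on the worktop and (241,271), which is a vial top. The one at (306,238) fits: it's on the ledge and it's the smaller. The green (180,207), pink (345,273) and red (308,143) caps are excluded. I'll confirm in an enlarged crop and use it for the box corners too.

```bash
python3 - <<'E'
import cv2
i=cv2.imread("pics/top0.png")[145:285,180:350]
cv2.imwrite("pics/crop.png",cv2.resize(i,None,fx=4.2,fy=4.2,interpolation=cv2.INTER_CUBIC))
E
```

```text
(no output)
```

View pics/crop.png

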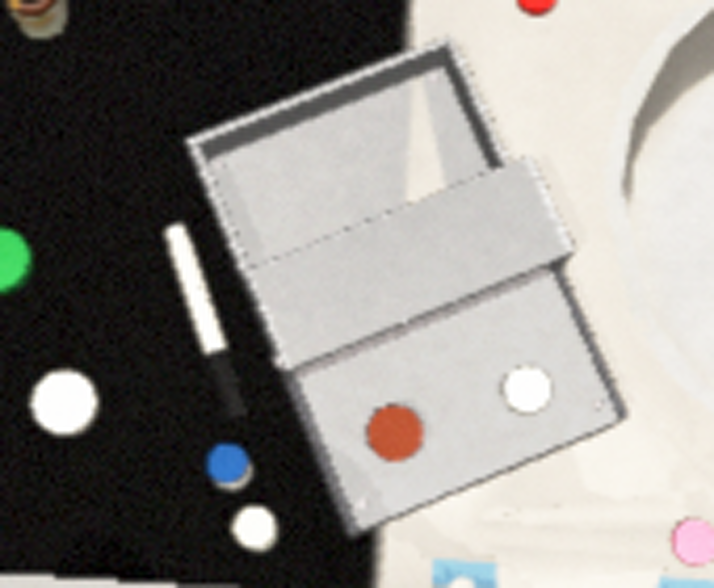

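The crop confirms it: the ledge cap (527,389) is about 50 px across, against 68 px for the worktop white cap (65,402), so the ledge one is the cap meant. Next I fit the box pose and the part positions.

```bash
cat > h.py <<'E'
from workcell import bot
import cv2,numpy as np
from scipy.optimize import least_squares
from scipy.spatial.transform import Rotation as Ro
def proj(c,X):
    p=np.asarray(X)@np.array(c["R"]).T+c["t"]; return np.c_[c["fx"]*p[:,0]/p[:,2]+c["cx"],c["fy"]*p[:,1]/p[:,2]+c["cy"]]
def unproj(c,uv,z):
    R=np.array(c["R"]);d=R.T@[(uv[0]-c["cx"])/c["fx"],(uv[1]-c["cy"])/c["fy"],1];o=-R.T@c["t"]
    return o+d*(z-o[2])/d[2]
def toW(b,X):
    c,s=np.cos(b[2]),np.sin(b[2]); return np.array([[c,-s,0],[s,c,0],[0,0,1]])@X+[b[0],b[1],0]
def toB(b,X):
    c,s=np.cos(b[2]),np.sin(b[2]); return np.array([[c,s,0],[-s,c,0],[0,0,1]])@(np.array(X)-[b[0],b[1],0])
def rot(b,th,f=1):
    z=[np.sin(th),0,-np.cos(th)];x=np.array([np.cos(th),0,np.sin(th)])*f
    return (Ro.from_euler("z",b[2])*Ro.from_matrix(np.c_[x,np.cross(z,x),z])).as_rotvec()
E
python3 - <<'E'
from h import *
c=bot.read_camera("top")
uv=np.array([[288,372],[573,255],[533,155],[248,268],[190,140],[447,43],[355,533],[625,415]])/4.2+[180,145]
P=np.array([[-4,95,125],[-4,-95,125],[62,-95,125],[62,95,125],[172,95,58],[172,-95,58],[-105,95,66],[-105,-95,66]])/1e3
f=lambda b:(proj(c,[toW(b,p) for p in P])-uv).ravel()
r=least_squares(f,[.5,-.05,.35],loss="soft_l1");b=r.x;print("box",b,np.round(r.fun,1))
hsv=cv2.cvtColor(c["pixels"],cv2.COLOR_BGR2HSV).astype(int);g=c["pixels"].astype(int)
def cen(m,u,v,z):
    w=np.zeros_like(m);w[v-11:v+12,u-11:u+12]=1;y,x=np.nonzero(m&w);q=(x.mean(),y.mean());X=unproj(c,q,z);print(len(x),np.round(q,1),X.round(4),"box",toB(b,X).round(4));return X
S=cen((hsv[...,1]>110)&(g[...,2]>90),274,248,.086)
C=cen(g.min(-1)>225,306,238,.074)
np.save("b.npy",b)
for nm,X,z in(("S",S,.070),("C",C,.065)):
    yb=toB(b,X)[1]
    for th in(.35,.45):
        for f in(1,-1):
            for xb in (-.105,-.09,.0):
                q=bot.inverse_kinematics(toW(b,np.array([xb,yb,z])),rot(b,th,f)); print(nm,th,f,xb,None if q is None else np.round(q,2))
E
```

```text
box [0.54177963 0.33284847 0.46264266] [-0.3  0.1  1.  -0.8 -0.2 -0.2 -0.7  0.9 -0.9 -0.3  1.3 -2.7 -0.8  0.8
  1.5  0.4]
125 [273.6 247.6] [0.4694 0.3497 0.086 ] box [-0.0572  0.0474  0.086 ]
88 [305.2 237.2] [0.5032 0.2685 0.074 ] box [-0.0633 -0.0404  0.074 ]
S 0.35 1 -0.105 [ 0.42 -0.01  2.13  0.02  0.67  1.52]
S 0.35 1 -0.09 [0.42 0.03 2.09 0.02 0.67 1.52]
S 0.35 1 0.0 [0.43 0.24 1.85 0.02 0.7  1.53]
S 0.35 -1 -0.105 [ 0.42 -0.01  2.13  0.02  0.67 -1.62]
S 0.35 -1 -0.09 [ 0.42  0.03  2.09  0.02  0.67 -1.62]
S 0.35 -1 0.0 [ 0.43  0.24  1.85  0.02  0.7  -1.61]
S 0.45 1 -0.105 [ 0.42 -0.07  2.21  0.04  0.55  1.5 ]
S 0.45 1 -0.09 [ 0.42 -0.03  2.17  0.03  0.54  1.5 ]
S 0.45 1 0.0 [0.43 0.2  1.93 0.03 0.56 1.52]
S 0.45 -1 -0.105 [ 0.42 -0.07  2.21  0.04  0.55 -1.64]
S 0.45 -1 -0.09 [ 0.42 -0.03  2.17  0.03  0.54 -1.64]
S 0.45 -1 0.0 [ 0.43  0.2   1.93  0.03  0.56 -1.62]
C 0.35 1 -0.105 [ 0.21 -0.04  2.17  0.14  0.68  1.22]
C 0.35 1 -0.09 [0.22 0.   2.13 0.13 0.67 1.24]
C 0.35 1 0.0 [0.26 0.23 1.88 0.11 0.69 1.3 ]
C 0.35 -1 -0.105 [ 0.21 -0.04  2.17  0.14  0.68 -1.92]
C 0.35 -1 -0.09 [ 0.22  0.    2.13  0.13  0.67 -1.9 ]
C 0.35 -1 0.0 [ 0.26  0.23  1.88  0.11  0.69 -1.84]
C 0.45 1 -0.105 [ 0.19 -0.09  2.25  0.22  0.56  1.13]
C 0.45 1 -0.09 [ 0.2  -0.05  2.21  0.22  0.56  1.15]
C 0.45 1 0.0 [0.25 0.18 1.97 0.17 0.56 1.23]
C 0.45 -1 -0.105 [ 0.19 -0.09  2.25  0.22  0.56 -2.01]
C 0.45 -1 -0.09 [ 0.2  -0.05  2.21  0.22  0.56 -1.99]
C 0.45 -1 0.0 [ 0.25  0.18  1.97  0.17  0.56 -1.91]
```

```bash
python3 - <<'E'
from h import *
b=np.load("b.npy");r=rot(b,.35,1);y=.0474
W=lambda x,z:toW(b,np.array([x,y,z]))
bot.set_gripper(.15)
bot.goto(W(-.115,.16),r)
bot.line_to(W(-.108,.071),max_speed=.1)
print(bot.current_clock(),bot.current_contact_force(),toB(b,bot.current_ee_pos()),bot.current_opening())
i=[cv2.resize(bot.read_camera(n)["pixels"][v:v+150,u:u+130],None,fx=3,fy=3,interpolation=cv2.INTER_CUBIC) for n,u,v in(("top",220,150),("side",150,130))]
cv2.imwrite("pics/pre.png",np.hstack(i))
E
```

```text
3.925 [0.7189489  0.49682863 0.14501068] [-0.10738955  0.04743327  0.07174683] 0.15008296111326688
```

View pics/pre.png

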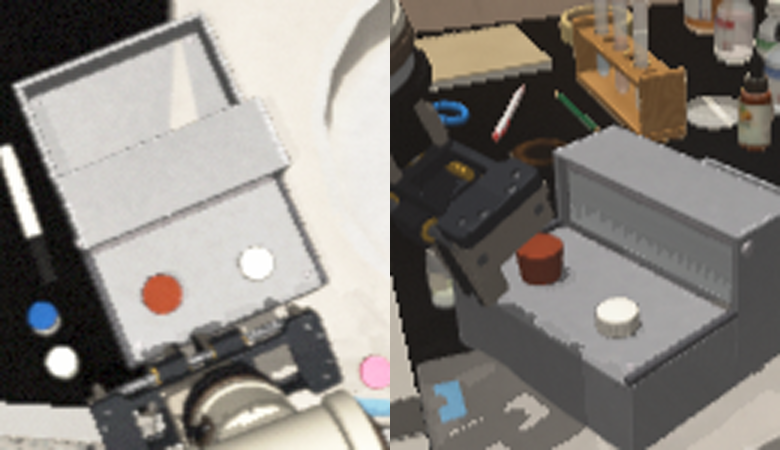

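The fingers are square behind the stopper (top (162,295), side (540,258)) with their tips just above the ledge. The cap at (257,263) and the vials are clear. Now I push.

```bash
python3 - <<'E'
from h import *
b=np.load("b.npy");y=.0474
W=lambda x,z:toW(b,np.array([x,y,z]))
I=[]
def snap():I.append(np.hstack([cv2.resize(bot.read_camera(n)["pixels"][v:v+130,u:u+130],None,fx=2,fy=2,interpolation=cv2.INTER_CUBIC) for n,u,v in(("top",220,150),("side",150,150))]))
bot.line_to(W(-.045,.071),max_speed=.06);print(bot.current_contact_force());snap()
bot.line_to(W(-.003,.071),max_speed=.05);print(bot.current_contact_force());bot.hold(.4)
bot.line_to(W(-.09,.073),max_speed=.12);bot.hold(.3);snap()
print(bot.current_clock());cv2.imwrite("pics/p1.png",np.vstack(I))
E
```

```text
[-0.46573694  0.77511886  1.21437842]
[-0.47381701  0.46027096 -0.43381271]
7.9917
```

View pics/p1.png

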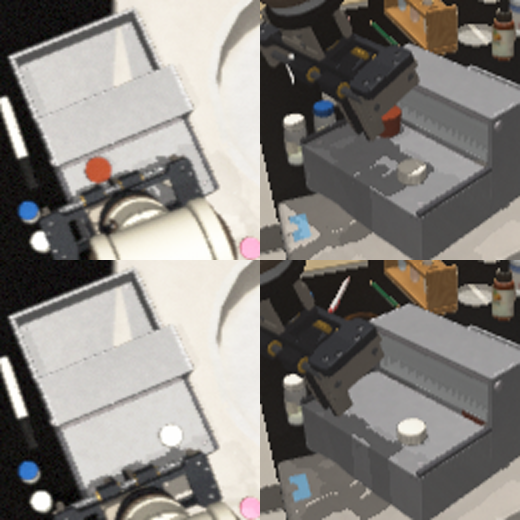

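The stopper has gone through, but a red sliver shows under the flap at side (475,418) and the stopper isn't in the tray yet. It may still be rolling on the chute, so I'll look again.

```bash
python3 - <<'E'
from h import *
b=np.load("b.npy")
bot.line_to(toW(b,np.array([-.125,.0474,.15])),max_speed=.2)
bot.hold(.3)
i=[cv2.resize(bot.read_camera(n)["pixels"][v:v+110,u:u+130],None,fx=3,fy=3,interpolation=cv2.INTER_CUBIC) for n,u,v in(("top",220,150),("side",190,165))]
cv2.imwrite("pics/p2.png",np.hstack(i));print(bot.current_clock())
E
```

```text
8.9667
```

View pics/p2.png

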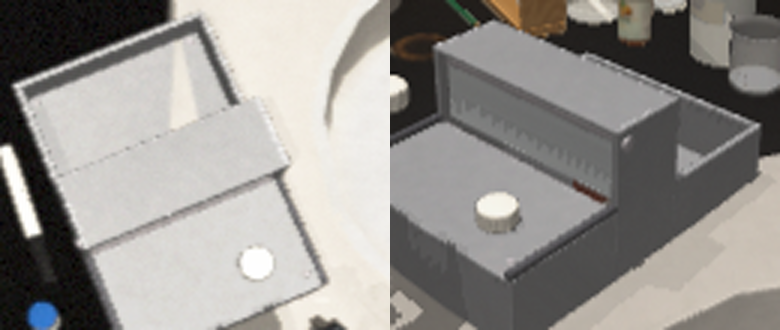

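```bash
python3 - <<'E'
from h import *
b=np.load("b.npy");c=bot.read_camera("side")
for u in (575,605):
  for z in (.062,.05,.04,.03,.02,.01):print(u,z,toB(b,unproj(c,(190+(u-390)/3,165+(190+(u-590)*.6)/3),z)).round(3))
c=bot.read_camera("top")
print(toB(b,unproj(c,(306,237),.074)).round(3))
print("hood rear edge hides floor to", toB(b,unproj(c,proj(c,[toW(b,np.array([.062,0,.125]))])[0],.01)).round(3))
E
```

```text
575 0.062 [ 0.005 -0.048  0.062]
575 0.05 [ 0.018 -0.036  0.05 ]
575 0.04 [ 0.029 -0.026  0.04 ]
575 0.03 [ 0.04  -0.015  0.03 ]
575 0.02 [ 0.051 -0.005  0.02 ]
575 0.01 [0.062 0.005 0.01 ]
605 0.062 [ 0.003 -0.079  0.062]
605 0.05 [ 0.016 -0.068  0.05 ]
605 0.04 [ 0.027 -0.058  0.04 ]
605 0.03 [ 0.037 -0.049  0.03 ]
605 0.02 [ 0.048 -0.039  0.02 ]
605 0.01 [ 0.059 -0.029  0.01 ]
[-0.064 -0.043  0.074]
hood rear edge hides floor to [ 0.084 -0.014  0.01 ]
```

The sight ray through the gap runs almost parallel to the chute down to its foot, so the stopper probably lies on the tray floor at x≈0.055, hidden by the hood. I'll check with the wrist camera from behind.

```bash
python3 - <<'E'
from h import *
b=np.load("b.npy")
p0=toW(b,np.array([-.115,.0,.24]));bot.line_to(p0,max_speed=.25)
for th in(-.5,-.35,-.2,0):
    try: bot.goto(toW(b,np.array([.16,.0,.26])),rot(b,th,1));break
    except bot.MotionError as e: print(th,e)
c=bot.read_camera("wrist");print(th,bot.current_clock())
q=proj(c,[toW(b,np.array(p)) for p in([.05,0,.01],[.1,0,.006],[.062,.08,.125],[.062,-.08,.125])]);print(q.round())
cv2.imwrite("pics/w1.png",c["pixels"])
E
```

```text
-0.5 the arm cannot take that pose within its joint ranges
-0.35 the arm cannot take that pose within its joint ranges
-0.2 11.2417
[[254. 203.]
 [254. 172.]
 [187. 240.]
 [320. 240.]]
```

View pics/w1.png

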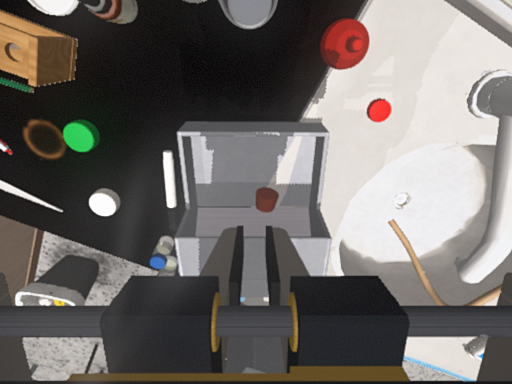

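The stopper lies on the tray floor at (266,199) and the flap is shut. Now the cap, angled slightly away from the stopper.

```bash
python3 - <<'E'
from h import *
b=np.load("b.npy");r=rot(b,.35,1)
W=lambda x,y,z:toW(b,np.array([x,y,z]))
I=[]
def snap():I.append(np.hstack([cv2.resize(bot.read_camera(n)["pixels"][v:v+130,u:u+130],None,fx=2,fy=2,interpolation=cv2.INTER_CUBIC) for n,u,v in(("top",220,150),("side",190,150))]))
bot.goto(W(-.115,-.043,.24),r)
bot.line_to(W(-.112,-.043,.10),max_speed=.15)
bot.line_to(W(-.108,-.043,.065),max_speed=.06)
print(bot.current_contact_force(),toB(b,bot.current_ee_pos()))
bot.line_to(W(-.05,-.049,.065),max_speed=.06);print(bot.current_contact_force());snap()
bot.line_to(W(-.003,-.055,.065),max_speed=.05);print(bot.current_contact_force());bot.hold(.4)
bot.line_to(W(-.09,-.055,.068),max_speed=.12)
bot.line_to(W(-.125,-.043,.2),max_speed=.2);bot.hold(.3);snap()
print(bot.current_clock());cv2.imwrite("pics/p3.png",np.vstack(I))
bot.line_to(W(-.115,0,.24),max_speed=.25)
bot.goto(W(.16,.0,.26),rot(b,-.2,1))
bot.hold(.3);cv2.imwrite("pics/w2.png",bot.read_camera("wrist")["pixels"][90:290,130:380]);print(bot.current_clock())
E
```

```text
[-0.14618079 -0.51568808  0.15517705] [-0.10789859 -0.04302178  0.06499785]
[ 0.55275457  0.52750402 -0.43494451]
[-0.15660818 -0.24731321 -0.06847903]
19.4667
21.775
```

View pics/p3.png

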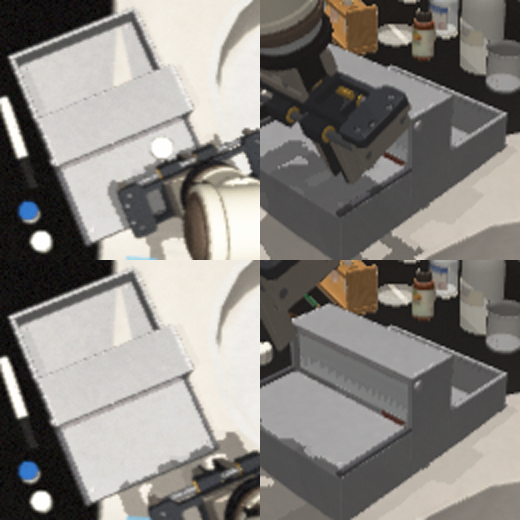

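View pics/w2.png

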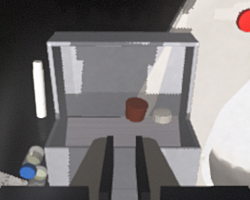

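```bash
python3 - <<'E'
from h import *
b=np.load("b.npy");c=bot.read_camera("wrist")
cv2.imwrite("pics/w3.png",cv2.resize(c["pixels"][170:230,230:340],None,fx=6,fy=6,interpolation=cv2.INTER_CUBIC))
for z in(.006,.013,.02,.03):print(z,toB(b,unproj(c,(293,206),z)).round(3))
print(bot.current_clock())
E
```

```text
0.006 [ 0.042 -0.063  0.006]
0.013 [ 0.046 -0.062  0.013]
0.02 [ 0.05  -0.061  0.02 ]
0.03 [ 0.055 -0.059  0.03 ]
21.825
```

View pics/w3.png

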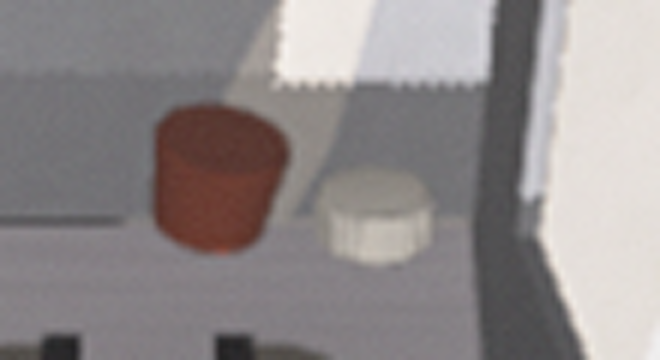

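Both lie on the tray floor by the chute's foot, the stopper at (215,180) and the cap at (375,215). Neither is near the flap. I'll check that they're at rest, then hand in.

```bash
python3 - <<'E'
from h import *
f=lambda n:bot.read_camera(n)["pixels"].astype(int)
a=f("wrist");s=f("side");bot.hold(1.5);d=abs(f("wrist")-a)[170:230,230:340].max(-1);e=abs(f("side")-s)[150:280,170:320].max(-1)
print((d>40).sum(),(e>40).sum())
if (d>40).sum()<15: print(bot.job_done())
E
```

```text
1 2
the job is handed in; nothing more can be done
None
```

I pushed the stopper through the flap, let it fall shut, then pushed the cap through. Both now lie still in the tray near the chute's foot with the flap hanging shut, and I handed the job in at about 24 s.

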